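# Reset the tripped breaker on the mounting plate

## Robot

A 6-joint arm with a two-finger parallel gripper is mounted at the origin on a cart in front of the work surface, level with it; the furniture and walls round the work are solid. World frame = base frame: x ahead of the robot, y to its left, z up, the work surface at z = 0. Lengths are in m, angles in rad, forces in N, time in s.
With the tool pointing down it reaches from about 0.35 to 0.925 m from the base axis. Payload 6.4 kg.
Tool frame: the origin (TCP) lies midway between the tips of the shut fingers; the grasp point (between the pads) lies 19 mm behind it (robot.hold_point_z is the distance from the TCP to the grasp point, in m); z points along the fingers, y is the line along which they close (so a half turn about z gives the same grasp; the last joint's range is limited). The gripper opens to 94 mm and grips with 3 to 60 N. Pads are 16 mm wide; open, the fingers measure 119 mm over their backs; the gripper's body (75 mm by 177 mm) begins 78 mm behind the grasp point.
Start: joints at [1.082, 0.245, 1.558, -0, 1.339, -0.174], TCP at [0.201, 0.618, 0.205] pointing down, gripper open.
Joint ranges: [-3.13, 3.13], [-1.02, 2.26], [0.13, 2.54], [-0.95, 4.09], [0.21, 2.88], [-2.74, 2.74]. Speed limits (rad/s): [2.57, 2.57, 3.14, 3.14, 3.14, 3.14].

## Interface

Orientations are given as a unit quaternion [x, y, z, w].
In Python, from cell import robot gives the robot as it stands. The module is installed in compiled form; this text tells all that it offers.
- The arm moves only by the tool drive_tool, never from a script. Its arguments are lists of equal length, an entry for each row: "delta_pos": the shift along the tool's x, y, z in m, a list of three; "delta_rot": the turn, a rotation vector about the tool's x, y, z in degrees, a list of three; "gripper": the finger opening in m, from 0 to 0.094. A call has 1 to 8 rows; each row is the pose to reach, as a shift and turn from the pose commanded when the call began, along the tool's axes at that moment; what a row does not reach only later rows make up. A row lasts 1/12 s, in which the tool goes at most 41.7 mm and 7.16 degrees, less where a joint would pass 70% of its speed; a pose out of reach is approached as far as the arm can. A call with a gripper value outside its range is refused whole. The fingers move at their own pace and stop on an object; "squeeze" is the grip in N (left out, the last holds). Time passes only in rows, so rows that repeat a pose let the fingers close. It gives the time, the measured TCP pose, the force, the opening and the grip force at its end, in the units of the state.
- robot.sense(): the state, without advancing time (a new reading comes with each control period).
- robot.camera(name): name is "scene" or "top" or "wrist"; returns a dict with "frame" (400x640x3 uint8, red, green, blue), "depth" (400x640 float32, m along the optical axis (not along the pixel's ray), 0 where there is no reading), "fovy" (degrees; the focal length in pixels is half the picture's height over the tangent of half this angle, whatever the lens; pixels are square), "cx", "cy" (the principal point, pixels), "view" (4x4, takes a point from world to camera coordinates); the wrist camera has in their place "mount" (4x4, takes a point from camera to tool coordinates, whose origin is the TCP and whose axes are the flange's). Camera axes: x right, y up, looking along -z (the intrinsics and any distortion apply to the point x, -y, -z); pixel columns grow to the right and rows downward; lengths in m; the calibration is good to about 2 mm. A picture is of the moment at which its call begins: read the wrist's pose just before it.
- robot.close_job(): hands the job in; it is judged then, once.
The state is a dict: "time": time; "qpos": joint angles; "joint_vel": joint speeds; "effort": joint torques, N m; "tool_pos": TCP position; "eef_rot": TCP orientation; "ft_force": force on the tool from outside, world axes, zero at the start; "torque": the same for the moment, N m; "opening": opening from 0.0 (shut) to 1.0 (fully open); "gripper_force": force on a finger pad.
Only numpy, scipy, OpenCV 4.12 (cv2) and the standard library are available. Lean on these libraries where they do the work, as an engineer would, in place of code of your own. Each camera call takes 0.05 s, during which the arm holds its last target. There are 200 camera calls.

## Task

The three-pole breaker with the blue toggle has tripped: its toggle stands about half-way. Reset it with the closed fingertips, without gripping it: gently push the blue toggle all the way towards the robot's side of the plate (off) until it snaps over and stays there, then push it all the way back to the far side (on) so that it stays there, and draw the hand clear. Leave the green toggle on and the black toggle off, and do not move the loose jar, screwdriver and side cutters round the plate.

Things in the scene. Friction and masses are not known exactly. Their poses are not given: they have to be found in the camera images.
- plate: Metal mounting plate lying on the bench, fixed, 184 (x) x 244 (y) x 20 mm, its place and yaw vary. Three grey three-pole breakers stand face up on it in a row along y, 72 mm apart, in any order, yawed like the plate, with 18 mm wide grey blanks between them. Ducts along both long edges end 67 mm above the bench. Origin: centre of underside on the bench; x points to the far side (on), z up.
- blue_breaker: Breaker with the blue toggle, light grey, fixed, 86 (x) x 54 (y) x 66 (z) mm. Origin: centre of its underside, 27.5 mm above the bench. x points across the row from the robot's side to the far side (direction on), z up. Its flat raised face, 45 mm long in x, lies 66 mm above the origin (93.5 mm above the bench); beyond it in x the shoulders are 20 mm lower.
- blue_toggle (a joint): Blue bar, 46 mm long in y, 6.5 mm thick; swings about the breaker's y axis 61 mm above the breaker's origin. 0 = upright, +0.42 rad = on (stop, leans to breaker +x), -0.42 = off (stop, leans to -x). Starts within 0.15 of 0. Over-centre: stays put within about 0.2 of upright, beyond that snaps to the nearer stop by itself and stays; leaving a stop takes about 3 N at the tip.
- blue_tip (a point): Middle of the top edge of the blue toggle, 24 mm from its hinge axis: 19 mm above the breaker's face when upright, 17 mm above it and 10 mm to the side when on or off. Axes turn with the toggle.
- green_toggle (a joint): The same for the breaker with the green toggle: on (+0.42) and to be left on.
- green_tip (a point): Middle of the top edge of the green toggle.
- black_toggle (a joint): The same for the breaker with the black toggle: off (-0.42) and to be left off.
- black_tip (a point): Middle of the top edge of the black toggle.
- jar: Loose screw jar with blue lid, diameter 53, height 72 mm, standing left of the plate; origin at the centre of its foot, z up.
- driver: Loose red screwdriver lying on the bench on the robot's side of the plate, 196 mm long along its y (handle at +y), 28 mm high; origin under its middle.
- cutters: Loose side cutters with red handles lying on the bench left of the plate on the robot's side, 60 (x) x 119 (y) x 21 mm; origin under their middle.
Mind the look-alikes: they are no part of the job. There is more than one size of the jar; the job needs the smallest.

How it is judged:
By the outcome, as a careful person would: the job done as asked, in the order asked, and still so for the second after the job is handed in, with the robot touching nothing.
It also fails if it takes over 38 s, if anything falls off the work surface, if the arm or the gripper's body presses on something with over 40 N, if the wrist force passes 120 N, or if a joint passes its speed limit or range.

## Working session

There is one attempt and no reset: what is moved stays moved. The work goes in short steps, Python scripts to look and compute and a tool call to move; the robot and the scene stay as the last step left them, time stands still between calls to the robot, and variables do not carry over. Pictures are saved under pics/ and viewed, at most 10 in all, crops included, and the job is handed in when it is done.

Besides the shell and the picture viewer there is one more tool, called after ">>>" in YAML: its name, and indented under it one key for each argument. drive_tool: Moves the arm, as the interface text tells. Its arguments: {"type":"object","properties":{"delta_pos":{"type":"array"},"delta_rot":{"type":"array"},"gripper":{"type":"array"},"squeeze":{"type":"number"}},"required":["delta_pos","delta_rot","gripper"]}

```bash
mkdir -p pics; cat > h.py <<'E'
import numpy as np, cv2
from cell import robot
from scipy.spatial.transform import Rotation as R
def save(d,n): cv2.imwrite('pics/'+n+'.png',d['frame'][:,:,::-1])
def cloud(d,T=None):
    f=200/np.tan(np.radians(d['fovy'])/2); z=d['depth'].astype(float)
    v,u=np.mgrid[0:z.shape[0],0:z.shape[1]]
    p=np.stack([(u-d['cx'])/f*z,-(v-d['cy'])/f*z,-z,np.ones_like(z)],-1)
    if T is None: T=np.linalg.inv(d['view'])
    P=(p@T.T)[...,:3]; P[z==0]=np.nan
    return P
E
python3 - <<'E'
from h import *
s=robot.sense(); print({k:np.round(v,3).tolist() for k,v in s.items()})
for n in('top','scene'):
    d=robot.camera(n); save(d,n+'0'); np.savez(n+'0.npz',**d)
    print(n,d.keys(),d['fovy'],d['cx'],d['cy'])
E
```

```text
{'time': 0.0, 'qpos': [1.082, 0.246, 1.559, 0.0, 1.339, -0.174], 'joint_vel': [0.0, -0.001, 0.001, 0.001, 0.001, 0.0], 'effort': [0.001, -41.583, -31.46, 0.069, 0.033, -0.0], 'tool_pos': [0.201, 0.618, 0.204], 'eef_rot': [0.157, 0.988, -0.001, -0.0], 'ft_force': [-0.189, -0.382, -0.14], 'torque': [-0.028, 0.05, 0.006], 'gripper_force': 0.0, 'opening': 1.0}
top dict_keys(['frame', 'depth', 'fovy', 'cx', 'cy', 'view']) 46.30367111829902 328.40672317875897 194.91501076785497
scene dict_keys(['frame', 'depth', 'fovy', 'cx', 'cy', 'view']) 51.161060757894816 318.95703438913006 195.0688744414995
```

View pics/top0.png

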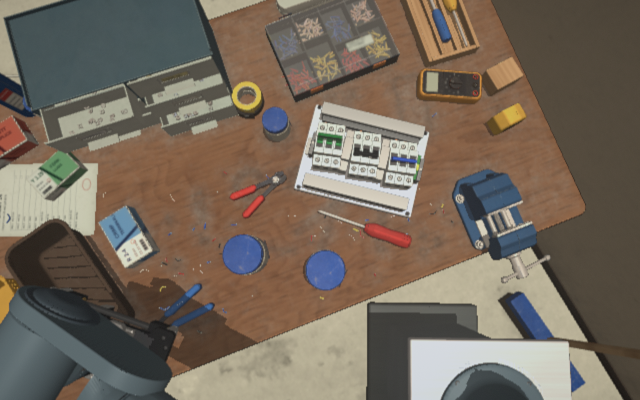

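View pics/scene0.png

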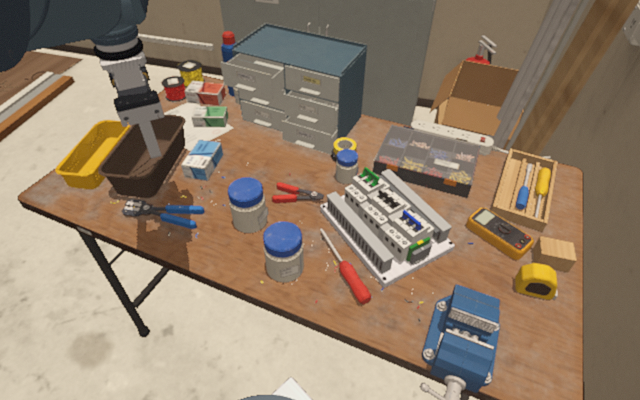

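The top view shows the plate at about (362,160), with the green toggle at (329,138), the black at (367,150) and the blue at (404,159). The small jar is at (275,123), the cutters at (258,194) and the driver at (368,228).

```bash
python3 - <<'E'
from h import *
import h
for n in('top','scene'):
    d=dict(np.load(n+'0.npz')); P=cloud(d); f=d['frame'].astype(int); r,g,b=f[...,0],f[...,1],f[...,2]
    V=d['view']; print(n,'cam pos',np.linalg.inv(V)[:3,3].round(3))
    z=P[...,2]
    box=np.zeros(z.shape,bool)
    if n=='top': box[95:220,290:435]=1
    else: box[165:280,320:455]=1
    masks=dict(blue=(b>r+50)&(b>g+30),green=(g>r+30)&(g>b+25),black=(r<60)&(g<60)&(b<60)&(z>.095))
    for k,m in masks.items():
        m=(m&box&(z>.07)).astype(np.uint8)
        N,L,S,C=cv2.connectedComponentsWithStats(m)
        for i in range(1,N):
            if S[i,4]>8:
                Q=P[L==i]; print(k,S[i].tolist(),'mean',Q.mean(0).round(4),'min',Q.min(0).round(4),'max',Q.max(0).round(4))
    # duct tops at z~.067, plate at .02
    m=box&(abs(z-.067)<.006)
    N,L,S,C=cv2.connectedComponentsWithStats(m.astype(np.uint8))
    for i in range(1,N):
        if S[i,4]>100:
            Q=P[L==i]; (c,s,a)=cv2.minAreaRect(Q[:,:2].astype(np.float32)*1000); print('duct',S[i].tolist(),np.round(c),np.round(s),a,Q[:,2].mean())
    m=box&(z>.012)&(z<.11); Q=P[m]; print('plate',cv2.minAreaRect(Q[:,:2].astype(np.float32)*1000))
    m=box&(abs(z-.0935)<.003); print('face z',np.median(z[m]),m.sum())
    if n=='top':
        f2=cv2.resize(d['frame'][95:220,290:435],None,fx=5,fy=4.8,interpolation=cv2.INTER_CUBIC)
        cv2.imwrite('pics/crop.png',f2[:,:,::-1])
E
```

```text
top cam pos [0.298 0.345 0.957]
blue [392, 157, 25, 6, 83] mean [0.4896 0.1894 0.1125] min [0.4853 0.1679 0.1034] max [0.494  0.2123 0.1171]
green [318, 133, 24, 6, 68] mean [0.533  0.3288 0.1108] min [0.5289 0.3075 0.1068] max [0.5377 0.3505 0.1135]
green [317, 138, 6, 5, 25] mean [0.5268 0.3476 0.0964] min [0.5235 0.3427 0.0912] max [0.5301 0.3522 0.1027]
green [326, 140, 6, 5, 25] mean [0.5241 0.3297 0.0968] min [0.5197 0.3256 0.0921] max [0.5274 0.3352 0.1008]
green [336, 141, 5, 5, 22] mean [0.522  0.3123 0.0959] min [0.5187 0.3085 0.0923] max [0.5255 0.3163 0.1028]
black [354, 148, 24, 9, 98] mean [0.5025 0.2613 0.1079] min [0.496  0.2387 0.0951] max [0.5138 0.2819 0.1142]
duct [321, 101, 105, 46, 1758] [572. 245.] [207.  48.] 75.90959930419922 0.06436714479966538
duct [312, 159, 37, 12, 131] [491. 326.] [68. 20.] 81.47557830810547 0.06716736641994621
duct [303, 172, 106, 38, 1321] [437. 276.] [208.  25.] 77.01695251464844 0.06479557515550445
plate ((517.4899291992188, 257.2073974609375), (262.4589538574219, 300.7495422363281), 1.0080468654632568)
face z 0.09421233629707221 1432
scene cam pos [-0.016 -0.078  0.704]
blue [403, 210, 18, 20, 77] mean [0.4891 0.1849 0.1095] min [0.4819 0.1652 0.084 ] max [0.5187 0.2183 0.1146]
green [360, 168, 19, 18, 128] mean [0.5277 0.3258 0.1029] min [0.518  0.3037 0.0727] max [0.5691 0.3492 0.1126]
black [379, 191, 18, 16, 73] mean [0.4981 0.2545 0.1074] min [0.4925 0.2354 0.0953] max [0.5157 0.2778 0.1129]
duct [344, 170, 107, 83, 1709] [526. 251.] [213. 133.] 77.31185150146484 0.0653455635642639
duct [326, 192, 68, 71, 956] [435. 275.] [209.  26.] 77.39315032958984 0.06416140101435353
plate ((526.4982299804688, 261.8802490234375), (343.79296875, 314.99725341796875), 39.750980377197266)
face z 0.09376833562606562 976
```

View pics/crop.png

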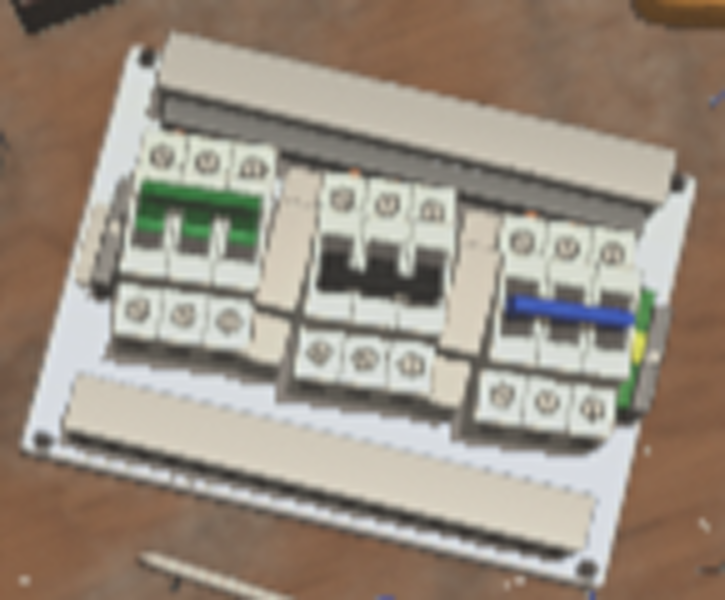

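The crop shows the plate yawed about -13°. The blue toggle is nearly upright with its tip near (0.490, 0.188), green leans to the far side and black to the near side. I'll move above the far side of the blue toggle with the fingers shut.

>>> drive_tool:
  delta_pos:
    - [-0.222,-0.158,0]
    - [-0.222,-0.158,0]
    - [-0.222,-0.158,0]
    - [-0.222,-0.158,0]
    - [-0.222,-0.158,0]
    - [-0.222,-0.158,0]
    - [-0.222,-0.158,0]
    - [-0.222,-0.158,0]
  delta_rot:
    - [0,0,-5.1]
    - [0,0,-5.1]
    - [0,0,-5.1]
    - [0,0,-5.1]
    - [0,0,-5.1]
    - [0,0,-5.1]
    - [0,0,-5.1]
    - [0,0,-5.1]
  gripper: [0,0,0,0,0,0,0,0]

```text
time: 0.77
tool_pos: [0.3655, 0.396, 0.2051]
eef_rot: [0.115, 0.993, -0.001, 0.0]
ft_force: [-0.4, -0.4, 0.4]
opening: 0.467
gripper_force: 0.0
```

>>> drive_tool:
  delta_pos:
    - [-0.203,-0.174,0]
    - [-0.203,-0.174,0]
    - [-0.203,-0.174,0]
    - [-0.203,-0.174,0]
    - [-0.203,-0.174,0]
    - [-0.203,-0.174,0]
    - [-0.203,-0.174,0]
    - [-0.203,-0.174,0]
  delta_rot:
    - [0,0,0]
    - [0,0,0]
    - [0,0,0]
    - [0,0,0]
    - [0,0,0]
    - [0,0,0]
    - [0,0,0]
    - [0,0,0]
  gripper: [0,0,0,0,0,0,0,0]

```text
time: 1.43
tool_pos: [0.5239, 0.182, 0.2051]
eef_rot: [0.115, 0.993, -0.0, -0.0]
ft_force: [0.1, 0.4, 0.6]
opening: 0.006
gripper_force: 0.0
```

```bash
cat > look.py <<'E'
from h import *
import sys
s=robot.sense(); d=robot.camera('wrist'); n=sys.argv[1]; save(d,n)
print(s['time'],s['tool_pos'].round(4) if hasattr(s['tool_pos'],'round') else s['tool_pos'],s['opening'],np.round(s['ft_force'],2))
T=np.eye(4); T[:3,:3]=R.from_quat(s['eef_rot']).as_matrix(); T[:3,3]=s['tool_pos']
P=cloud(d,T@d['mount']); np.savez(n+'.npz',P=P,**d)
a=np.radians(-13); X=np.array([np.cos(a),np.sin(a)]);Y=np.array([-X[1],X[0]])
print('tool x\',y\'',np.dot(s['tool_pos'][:2],X),np.dot(s['tool_pos'][:2],Y), 'tool x deg',np.degrees(np.arctan2(T[1,0],T[0,0])),'cam',(T@d['mount'])[:3,3].round(3))
f=d['frame'].astype(int); r,g,b=f[...,0],f[...,1],f[...,2]; z=P[...,2]
for k,m in dict(blue=(b>r+50)&(b>g+30),green=(g>r+30)&(g>b+25)).items():
    m=(m&(z>.09)&(z<.125)).astype(np.uint8); N,L,S,C=cv2.connectedComponentsWithStats(m)
    for i in range(1,N):
        if S[i,4]>60:
            Q=P[L==i]; q=Q[:,2]>np.percentile(Q[:,2],98)-.0035; Q=Q[q]
            u=Q[:,:2]@X; w=Q[:,:2]@Y; print(k,S[i].tolist(),'x\'',np.percentile(u,[2,50,98]).round(4),'y\'',np.percentile(w,[2,50,98]).round(4),'z',np.percentile(Q[:,2],[50,98]).round(4), 'slope deg',np.degrees(np.polyfit(w,u,1)[0]).round(2))
m=(z>.089)&(z<.098)&(abs(r-b)<30)&(r>120); print('face z',np.nanmedian(z[m]),m.sum())
E
python3 look.py w1
```

```text
1.4333 [0.5239 0.182  0.2051] 0.005753114516124162 [0.08 0.43 0.59]
tool x',y' 0.4695403827752717 0.2952352407306355 tool x deg 166.83612919303184 cam [0.457 0.199 0.384]
blue [29, 32, 67, 65, 1400] x' [0.3261 0.3481 0.3719] y' [0.0283 0.0597 0.0877] z [0.091  0.0925] slope deg -36.69
blue [82, 97, 71, 64, 1779] x' [0.383  0.4073 0.4326] y' [0.0682 0.0997 0.1298] z [0.0911 0.0924] slope deg -33.41
blue [293, 152, 48, 13, 375] x' [0.4291 0.4335 0.4382] y' [0.2741 0.2955 0.3159] z [0.1118 0.1133] slope deg -5.7
green [439, 150, 55, 25, 836] x' [0.44   0.4444 0.4484] y' [0.4173 0.4388 0.4603] z [0.1102 0.1117] slope deg -5.75
face z 0.09322617360425073 4311
```

View pics/w1.png

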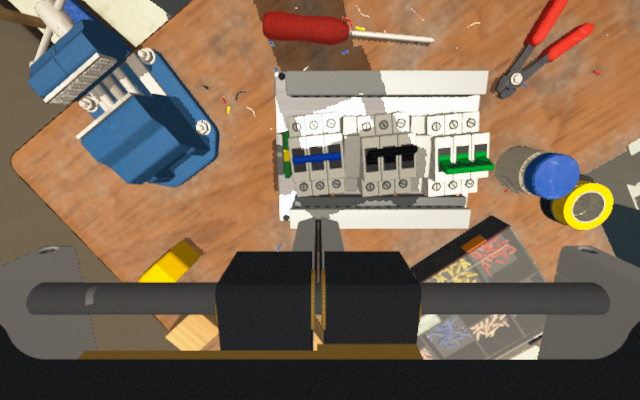

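The wrist view shows the blue bar at about (318,158), black at (390,154) and green at (465,162). The ducts run horizontally. I'll check the yaw once from the duct tops.

```bash
python3 - <<'E'
from h import *
a=np.radians(-13); X=np.array([np.cos(a),np.sin(a)]);Y=np.array([-X[1],X[0]])
for n,P in(('w1',np.load('w1.npz')['P']),('top',cloud(dict(np.load('top0.npz'))))):
    z=P[...,2]; u=P[...,:2]@X; w=P[...,:2]@Y
    reg=(u>.32)&(u<.56)&(w>.22)&(w<.5)
    for nm,m in(('near',reg&(abs(z-.066)<.004)&(u<.385)),('far',reg&(abs(z-.066)<.004)&(u>.485)),('face',reg&(abs(z-.0935)<.003)),('faceblue',reg&(abs(z-.0935)<.003)&(w<.325))):
        Q=np.stack([u[m],w[m]],1).astype(np.float32)*1000
        c,s,g=cv2.minAreaRect(Q); print(n,nm,m.sum(),np.round(c,1),np.round(s,1),round(g,2),'pct',np.percentile(Q,[1,99],axis=0).round(1).tolist())
        # edges: min/max u per w bin
        b=np.arange(Q[:,1].min()+5,Q[:,1].max()-5,6)
        lo=[np.percentile(Q[abs(Q[:,1]-t)<3,0],[5,95]) for t in b if (abs(Q[:,1]-t)<3).sum()>8]
        if len(lo)==len(b): lo=np.array(lo); print('  edge slopes',[np.degrees(np.polyfit(b,lo[:,i],1)[0]).round(2) for i in(0,1)])
    f=np.load('w1.npz' if n=='w1' else 'top0.npz')['frame'].astype(int)
    m=reg&(f[...,2]>f[...,0]+50)&(z>.1); Q=np.stack([u[m],w[m],z[m]],1)*1000
    for t in np.arange(275,317,6): k=Q[abs(Q[:,1]-t)<3]; print(t,np.percentile(k,[5,95],axis=0).round(1).tolist())
E
```

```text
w1 near 4928 [362.5 366.4] [207.4  23.6] 89.83 pct [[350.7, 265.0], [374.2, 467.8]]
  edge slopes [np.float64(0.15), np.float64(0.1)]
w1 far 3672 [503.1 366.6] [207.9  36.4] 89.79 pct [[485.4, 265.1], [521.0, 467.7]]
  edge slopes [np.float64(-0.23), np.float64(2.99)]
w1 face 5859 [436.3 366.8] [201.2  49. ] 89.86 pct [[412.9, 269.3], [459.1, 462.4]]
w1 faceblue 2057 [436.2 294.7] [45.1 53.6] 5.59 pct [[413.1, 268.0], [459.0, 321.4]]
  edge slopes [np.float64(-5.72), np.float64(-5.07)]
275 [[432.7, 273.2, 110.6], [438.2, 277.9, 112.8]]
281 [[432.0, 278.7, 109.3], [438.4, 283.4, 113.0]]
287 [[431.6, 284.4, 110.4], [436.4, 289.9, 112.9]]
293 [[430.8, 290.9, 110.0], [436.4, 295.5, 113.3]]
299 [[430.1, 296.4, 109.7], [436.5, 301.6, 112.8]]
305 [[429.3, 302.1, 110.1], [434.6, 307.6, 112.6]]
311 [[429.0, 308.5, 110.2], [434.6, 313.1, 113.0]]
top near 1278 [364.1 367.5] [ 24.5 207.6] 0.02 pct [[352.1, 265.8], [375.8, 469.2]]
  edge slopes [np.float64(0.19), np.float64(-0.13)]
top far 1581 [504.8 367.6] [ 38.8 207.6] 0.03 pct [[486.0, 266.6], [523.5, 468.5]]
  edge slopes [np.float64(-0.05), np.float64(0.04)]
top face 1432 [438.  367.3] [ 49.3 199.7] 0.44 pct [[414.5, 270.1], [460.8, 464.7]]
top faceblue 499 [438.1 295.6] [45.2 53.8] 5.25 pct [[414.9, 268.6], [460.8, 322.7]]
  edge slopes [np.float64(-6.43), np.float64(-4.53)]
275 [[434.5, 273.2, 111.4], [437.9, 277.4, 115.0]]
281 [[433.6, 278.6, 107.1], [439.0, 282.8, 114.0]]
287 [[433.0, 284.6, 109.0], [437.3, 289.4, 114.4]]
293 [[432.6, 290.5, 109.0], [437.5, 295.6, 114.7]]
299 [[431.9, 296.4, 110.1], [436.3, 301.6, 114.6]]
305 [[431.2, 302.9, 110.5], [435.6, 307.4, 115.9]]
311 [[430.8, 308.6, 111.1], [434.8, 313.4, 114.8]]
```

The breakers sit yawed about +5.5° against the plate, so the blue breaker's yaw is about -7.5°. Its centre is about (0.492, 0.189) with the face at 0.093, which fits the given size. I'll align with it and descend on the far side of the toggle.

>>> drive_tool:
  delta_pos:
    - [0.004,0.001,0.02]
    - [0.0086,0.002,0.045]
    - [0.0086,0.002,0.07]
    - [0.0086,0.002,0.09]
    - [0.0086,0.002,0.102]
    - [0.0086,0.002,0.102]
    - [0.0086,0.002,0.102]
  delta_rot:
    - [0,0,-3]
    - [0,0,-5.7]
    - [0,0,-5.7]
    - [0,0,-5.7]
    - [0,0,-5.7]
    - [0,0,-5.7]
    - [0,0,-5.7]
  gripper: [0,0,0,0,0,0,0]

```text
time: 2.07
tool_pos: [0.5138, 0.189, 0.1034]
eef_rot: [0.062, 0.998, 0.0, -0.0]
ft_force: [0.5, -0.5, -0.6]
opening: 0.006
gripper_force: 0.0
```

```bash
python3 look.py w2
```

```text
2.0667 [0.5138 0.189  0.1034] 0.006338887493680354 [ 0.48 -0.51 -0.56]
tool x',y' 0.4581301317953747 0.2997523920066664 tool x deg 172.84528828990142 cam [0.445 0.198 0.282]
blue [0, 71, 69, 81, 2652] x' [0.3819 0.3997 0.4234] y' [0.0931 0.1112 0.1314] z [0.091  0.0924] slope deg -33.24
blue [275, 188, 75, 14, 867] x' [0.4292 0.4332 0.4375] y' [0.2733 0.2946 0.3159] z [0.1117 0.1132] slope deg -5.56
green [490, 208, 87, 33, 2055] x' [0.4399 0.4438 0.4484] y' [0.4171 0.4387 0.4601] z [0.1101 0.1117] slope deg -5.51
face z 0.09323492000064082 7625
```

View pics/w2.png

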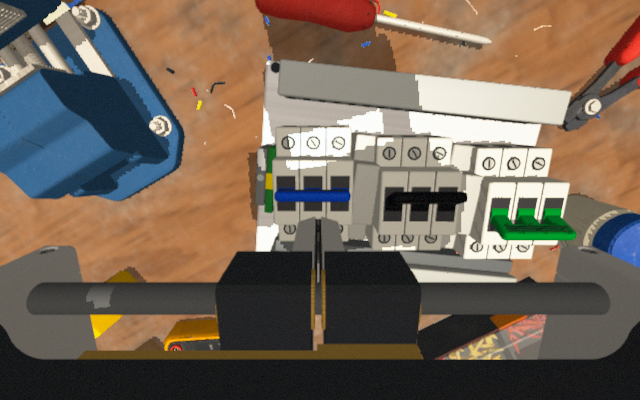

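The fingertips are down beyond the blue bar, which shows at (312,195), with the fingers at about (318,225). I'll push gently towards the robot.

>>> drive_tool:
  delta_pos:
    - [0.003,0,0]
    - [0.005,0,0]
    - [0.007,0,0]
    - [0.009,0,0]
    - [0.0105,0,0]
    - [0.012,0,0]
    - [0.013,0,0]
    - [0.014,0,0]
  delta_rot:
    - [0,0,0]
    - [0,0,0]
    - [0,0,0]
    - [0,0,0]
    - [0,0,0]
    - [0,0,0]
    - [0,0,0]
    - [0,0,0]
  gripper: [0,0,0,0,0,0,0,0]

```text
time: 2.78
tool_pos: [0.5006, 0.1897, 0.1036]
eef_rot: [0.063, 0.998, 0.0, 0.0]
ft_force: [0.5, 0.4, 0.4]
opening: 0.007
gripper_force: 0.1
```

```bash
python3 look.py w3
```

```text
2.7833 [0.5006 0.1897 0.1036] 0.006988945328483547 [0.47 0.36 0.38]
tool x',y' 0.4451054763819851 0.29742455146496577 tool x deg 172.75886377105275 cam [0.432 0.199 0.283]
blue [0, 95, 73, 84, 2875] x' [0.3818 0.4012 0.4264] y' [0.0881 0.1089 0.1312] z [0.0911 0.0924] slope deg -34.99
blue [277, 207, 74, 12, 768] x' [0.4266 0.4306 0.4351] y' [0.2731 0.2946 0.3155] z [0.1113 0.1128] slope deg -5.6
green [488, 226, 79, 33, 1924] x' [0.4404 0.4441 0.4486] y' [0.4169 0.4345 0.4523] z [0.11   0.1117] slope deg -5.94
face z 0.09319096389420495 6803
```

>>> drive_tool:
  delta_pos:
    - [0.001,0,0]
    - [0.002,0,0]
    - [0.003,0,0]
    - [0.004,0,0]
    - [0.004,0,0]
    - [0.004,0,0]
  delta_rot:
    - [0,0,0]
    - [0,0,0]
    - [0,0,0]
    - [0,0,0]
    - [0,0,0]
    - [0,0,0]
  gripper: [0,0,0,0,0,0]

```text
time: 3.33
tool_pos: [0.4972, 0.1902, 0.1038]
eef_rot: [0.063, 0.998, 0.0, 0.001]
ft_force: [2.6, -0.6, -0.8]
opening: 0.007
gripper_force: 1.3
```

```bash
python3 look.py w4
```

```text
3.3333 [0.4972 0.1902 0.1038] 0.0072425287407119525 [ 2.56 -0.6  -0.83]
tool x',y' 0.44167161639930863 0.29712773962525985 tool x deg 172.7620739470288 cam [0.428 0.2   0.283]
blue [0, 101, 74, 82, 2926] x' [0.3819 0.4014 0.4267] y' [0.0873 0.1085 0.131 ] z [0.091  0.0923] slope deg -35.03
blue [278, 206, 73, 18, 959] x' [0.4229 0.4268 0.4312] y' [0.2729 0.2937 0.3151] z [0.11   0.1117] slope deg -5.9
green [488, 231, 75, 33, 1900] x' [0.4406 0.4442 0.4485] y' [0.417  0.4339 0.4521] z [0.11   0.1118] slope deg -5.47
face z 0.09317576042026371 6521
```

>>> drive_tool:
  delta_pos:
    - [0.001,0,0]
    - [0.002,0,0]
    - [0.002,0,0]
    - [0.002,0,0]
  delta_rot:
    - [0,0,0]
    - [0,0,0]
    - [0,0,0]
    - [0,0,0]
  gripper: [0,0,0,0]

```text
time: 3.72
tool_pos: [0.4967, 0.1903, 0.1043]
eef_rot: [0.063, 0.998, 0.0, 0.003]
ft_force: [6.5, -0.6, -1.5]
opening: 0.003
gripper_force: 3.1
```

```bash
python3 look.py w5
```

```text
3.7167 [0.4967 0.1903 0.1043] 0.0027877565463468065 [ 6.47 -0.62 -1.48]
tool x',y' 0.4411123690464418 0.29714775841677454 tool x deg 172.75435150967692 cam [0.427 0.2   0.283]
blue [0, 103, 74, 81, 2880] x' [0.3822 0.4017 0.4271] y' [0.0868 0.108  0.131 ] z [0.091  0.0923] slope deg -35.79
blue [278, 207, 73, 18, 959] x' [0.4229 0.4269 0.431 ] y' [0.2729 0.2938 0.3153] z [0.11   0.1115] slope deg -5.58
green [487, 231, 75, 33, 1904] x' [0.4402 0.4441 0.4483] y' [0.4166 0.4349 0.453 ] z [0.11   0.1116] slope deg -6.04
face z 0.09318473616879668 6416
```

Pressing harder moved nothing, so the toggle is at the off stop. I'll back off, lift and check that it stays.

>>> drive_tool:
  delta_pos:
    - [-0.004,0,0]
    - [-0.008,0,0]
    - [-0.01,0,-0.01]
    - [-0.01,0,-0.03]
    - [-0.01,0,-0.04]
    - [-0.01,0,-0.04]
  delta_rot:
    - [0,0,0]
    - [0,0,0]
    - [0,0,0]
    - [0,0,0]
    - [0,0,0]
    - [0,0,0]
  gripper: [0,0,0,0,0,0]

```text
time: 4.27
tool_pos: [0.5062, 0.1896, 0.1466]
eef_rot: [0.063, 0.998, 0.001, 0.002]
ft_force: [0.1, 0.1, 1.3]
opening: 0.006
gripper_force: 0.0
```

```bash
python3 look.py w6
```

```text
4.2667 [0.5062 0.1896 0.1466] 0.00595933447243672 [0.1  0.14 1.31]
tool x',y' 0.4505912018762769 0.2986120955769658 tool x deg 172.77170515677395 cam [0.437 0.199 0.325]
blue [0, 3, 48, 56, 1252] x' [0.3249 0.3391 0.3568] y' [0.0572 0.0724 0.089 ] z [0.091  0.0925] slope deg -36.18
blue [23, 92, 92, 74, 2815] x' [0.3827 0.4072 0.4328] y' [0.0681 0.0999 0.1302] z [0.091  0.0924] slope deg -33.84
blue [284, 179, 60, 17, 797] x' [0.4228 0.4269 0.4312] y' [0.2728 0.2941 0.3152] z [0.11   0.1117] slope deg -5.85
green [459, 201, 68, 26, 1342] x' [0.44   0.4437 0.4483] y' [0.4172 0.4384 0.4603] z [0.11   0.1116] slope deg -5.48
face z 0.09315341161600935 5547
```

View pics/w6.png

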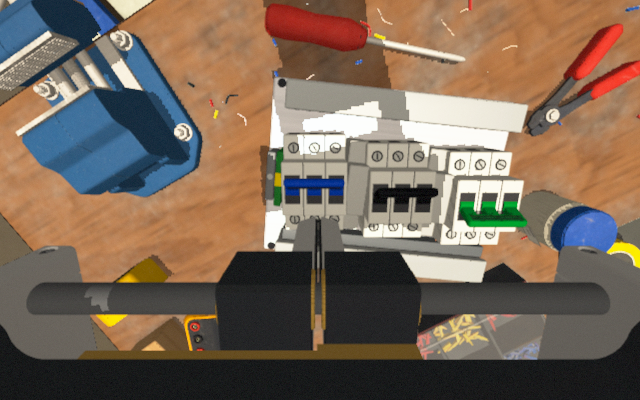

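Blue, at (314,185), now stays off and leans like black; green is still on. I'll cross over to the near side and descend.

>>> drive_tool:
  delta_pos:
    - [0.015,0,0]
    - [0.035,0,0]
    - [0.044,0,0]
    - [0.044,0,0]
    - [0.044,0,0.015]
    - [0.044,0,0.03]
    - [0.044,0,0.042]
    - [0.044,0,0.042]
  delta_rot:
    - [0,0,0]
    - [0,0,0]
    - [0,0,0]
    - [0,0,0]
    - [0,0,0]
    - [0,0,0]
    - [0,0,0]
    - [0,0,0]
  gripper: [0,0,0,0,0,0,0,0]

```text
time: 4.98
tool_pos: [0.4592, 0.1942, 0.0986]
eef_rot: [0.063, 0.998, -0.001, -0.003]
ft_force: [-0.2, -0.6, 0.0]
opening: 0.005
gripper_force: 0.0
```

```bash
python3 look.py w7
```

```text
4.9833 [0.4592 0.1942 0.0986] 0.0049461915882749495 [-0.19 -0.64  0.05]
tool x',y' 0.40371558336785934 0.29256157455571474 tool x deg 172.75198028957627 cam [0.391 0.204 0.278]
blue [0, 163, 80, 81, 2991] x' [0.3824 0.4033 0.4297] y' [0.0813 0.1053 0.1304] z [0.091  0.0923] slope deg -36.12
green [496, 315, 50, 5, 243] x' [0.4422 0.445  0.4482] y' [0.4169 0.4308 0.4461] z [0.1105 0.1119] slope deg -6.38
face z 0.09312536518151787 2466
```

>>> drive_tool:
  delta_pos:
    - [-0.005,0,-0.003]
    - [-0.01,0,-0.004]
    - [-0.014,0,-0.004]
    - [-0.016,0,-0.004]
    - [-0.018,0,-0.004]
    - [-0.02,0,-0.004]
    - [-0.022,0,-0.004]
    - [-0.024,0,-0.004]
  delta_rot:
    - [0,0,0]
    - [0,0,0]
    - [0,0,0]
    - [0,0,0]
    - [0,0,0]
    - [0,0,0]
    - [0,0,0]
    - [0,0,0]
  gripper: [0,0,0,0,0,0,0,0]

```text
time: 5.7
tool_pos: [0.485, 0.1917, 0.1055]
eef_rot: [0.063, 0.998, -0.0, 0.0]
ft_force: [0.3, 0.5, -0.7]
opening: 0.005
gripper_force: 0.0
```

>>> drive_tool:
  delta_pos:
    - [-0.001,0,0]
    - [-0.002,0,0]
    - [-0.003,0,0]
    - [-0.003,0,0]
    - [-0.003,0,0]
  delta_rot:
    - [0,0,0]
    - [0,0,0]
    - [0,0,0]
    - [0,0,0]
    - [0,0,0]
  gripper: [0,0,0,0,0]

```text
time: 6.12
tool_pos: [0.4867, 0.1914, 0.1051]
eef_rot: [0.063, 0.998, -0.0, -0.001]
ft_force: [-6.1, 0.9, 1.6]
opening: 0.005
gripper_force: 2.9
```

```bash
python3 look.py w8
```

```text
6.1167 [0.4867 0.1914 0.1051] 0.004906077441587678 [-6.11  0.86  1.64]
tool x',y' 0.43114655633018073 0.2960104808837795 tool x deg 172.7691026504965 cam [0.418 0.201 0.284]
blue [0, 117, 78, 84, 3036] x' [0.382  0.403  0.4296] y' [0.0825 0.1059 0.1307] z [0.091  0.0923] slope deg -36.22
blue [280, 225, 17, 27, 355] x' [0.4421 0.4437 0.4451] y' [0.2736 0.2771 0.2808] z [0.1091 0.1109] slope deg -4.1
blue [339, 225, 10, 27, 173] x' [0.4387 0.4398 0.441 ] y' [0.3148 0.3161 0.3175] z [0.109  0.1106] slope deg 13.25
green [485, 244, 73, 33, 1870] x' [0.4404 0.4438 0.4481] y' [0.4171 0.4346 0.4536] z [0.1099 0.1115] slope deg -5.91
face z 0.09313179489181236 5483
```

It is at the on stop, with 6 N reaction. I'll back off and draw the hand clear.

>>> drive_tool:
  delta_pos:
    - [0.004,0,0]
    - [0.009,0,0]
    - [0.012,0,-0.005]
    - [0.014,0,-0.03]
    - [0.014,0,-0.06]
    - [0.014,0,-0.08]
    - [0.014,0,-0.08]
    - [0.014,0,-0.08]
  delta_rot:
    - [0,0,0]
    - [0,0,0]
    - [0,0,0]
    - [0,0,0]
    - [0,0,0]
    - [0,0,0]
    - [0,0,0]
    - [0,0,0]
  gripper: [0,0,0,0,0,0,0,0]

```text
time: 6.83
tool_pos: [0.4746, 0.1932, 0.1869]
eef_rot: [0.063, 0.998, 0.0, 0.002]
ft_force: [-0.3, -0.3, -0.7]
opening: 0.007
gripper_force: 0.0
```

```bash
python3 look.py w9
```

```text
6.8333 [0.4746 0.1932 0.1869] 0.006837602822134932 [-0.26 -0.29 -0.67]
tool x',y' 0.41896681773035793 0.29505521090777853 tool x deg 172.76966108575309 cam [0.405 0.203 0.366]
blue [622, 0, 18, 5, 73] x' [0.229  0.2298 0.2303] y' [0.5321 0.5369 0.5405] z [0.0956 0.0982] slope deg 5.73
blue [22, 62, 75, 59, 1475] x' [0.3259 0.3484 0.3718] y' [0.0283 0.0584 0.0873] z [0.0909 0.0923] slope deg -36.88
blue [73, 132, 77, 60, 1872] x' [0.3829 0.4075 0.4329] y' [0.0681 0.0994 0.1296] z [0.091  0.0924] slope deg -33.59
blue [291, 207, 12, 22, 201] x' [0.4422 0.4448 0.4484] y' [0.2738 0.2767 0.2793] z [0.1099 0.1117] slope deg -8.72
blue [310, 207, 11, 12, 118] x' [0.4369 0.4381 0.4391] y' [0.291  0.2963 0.2993] z [0.0993 0.1026] slope deg 2.01
blue [328, 207, 11, 16, 140] x' [0.4367 0.4376 0.4392] y' [0.309  0.3152 0.3171] z [0.1036 0.1065] slope deg 5.17
green [437, 221, 55, 23, 956] x' [0.4398 0.4439 0.4483] y' [0.4172 0.4394 0.4601] z [0.11   0.1117] slope deg -5.76
face z 0.09306481323455412 3693
```

View pics/w9.png

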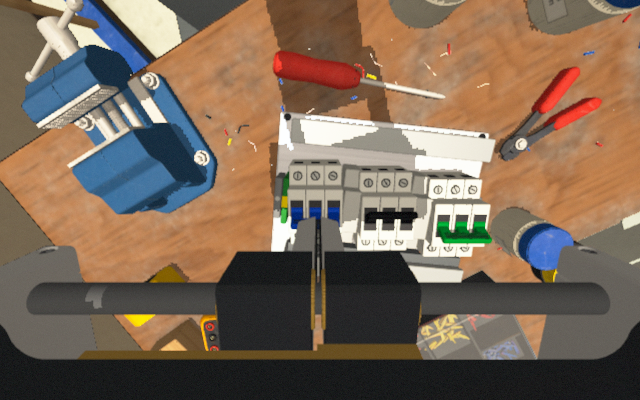

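Blue at (316,215) leans to the far side like green, black is off, and the jar, driver and cutters are undisturbed. I'm handing in.

```bash
python3 -c "
from cell import robot
print(robot.close_job())"
```

```text
the job is handed in; nothing more can be done
None
```

I reset the blue breaker: pushed off until it stayed there, then on, where it stayed; green is still on, black still off, the jar, screwdriver and side cutters look undisturbed, the hand is clear, and I handed the job in after about 7 s with no verdict shown.

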